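# Weigh out three walnuts from the tipping dispenser

### The arm

A 6-joint arm with a two-finger parallel gripper is mounted at the origin on a cart in front of the work surface, level with it; the furniture and walls round the work are solid. World frame = base frame: x ahead of the robot, y to its left, z up, the work surface at z = 0. Lengths are in m, angles in rad, forces in N, time in s.
With the tool pointing down it reaches from about 0.375 to 0.825 m from the base axis. Payload 5.5 kg.
Tool frame: the origin (TCP) lies midway between the tips of the shut fingers; the grasp point (between the pads) lies 19 mm behind it; z points along the fingers, y is the line along which they close (so a half turn about z gives the same grasp; the last joint's range is limited). The gripper opens to 85 mm and grips with 20 to 120 N. Pads are 22 mm wide; open, the fingers measure 114 mm over their backs; the gripper's body (76 mm by 85 mm) begins 54 mm behind the grasp point. The pads swing forward as they close: fully open they stand 13 mm farther back than shut.
Start: joints at [-1.198, 0.314, -0.047, 1.21, 0, 1.571], TCP at [0.219, -0.559, 0.231] pointing down, gripper open.
Joint ranges: [-2.67, 2.67], [-0.69, 1.73], [-1.03, 1.25], [-2.08, 2.16], [-1.42, 1.45], [-3.14, 3.14]. Speed limits (rad/s): [2.39, 2.39, 3.01, 3.14, 3.14, 3.14].

### API

Orientations are given as a unit quaternion [x, y, z, w].
In Python, from station import get_obs, viewer, bot gives the robot as it stands.
- The arm moves only by the tool send_rows, never from a script. Its argument "increments" is text: rows parted by semicolons, each of 4 numbers parted by spaces: the shift along the tool's x, y, z in mm, then the turn about the tool's z in rad. A call has 1 to 12 rows; each row shifts and turns the commanded pose from where the row before left it, along the tool's axes as they then stand; what a row does not reach is not made up. A row lasts 1/10 s, in which the tool goes at most 50 mm and 8.59 degrees, less where a joint would pass 70% of its speed; a pose out of reach is approached as far as the arm can. A call with a gripper value outside its range is refused whole. "fingers" is the opening, from 0 (shut) to 1 (fully open), set as the call begins (left out, the last holds). The fingers move at their own pace and stop on an object; "grip_force" is the grip in N (left out, the last holds). Time passes only in rows, so rows that do not move let the fingers close. It gives the time, the measured TCP pose, the force, the opening and the grip force at its end, in the units of the state.
- get_obs(): the state, without advancing time (a new reading comes with each control period).
- viewer.camera(name): name is "scene" or "side" or "wrist"; returns the picture (400x640x3 uint8, blue, green, red); there is no depth.
- viewer.camera_model(name): a dict with "fovy" (degrees; the focal length in pixels is half the picture's height over the tangent of half this angle, whatever the lens; pixels are square), "cx", "cy" (the principal point, pixels), "R" (3x3) and "t" (3): a world point X has camera coordinates R X + t. Camera axes: x right, y down, z forward; pixel columns grow to the right and rows downward; lengths in m; the calibration is good to about 2 mm. A picture is of the moment at which its call begins: read the wrist's pose just before it. camera_model takes no time and is no camera call; for the wrist camera it gives the pose at the moment of the call.
- bot.sign_off(): hands the job in; it is judged then, once.
The state is a dict: "time": time; "joint_pos": joint angles; "qvel": joint speeds; "joint_torque": joint torques, N m; "position": TCP position; "ee_rot": TCP orientation; "contact_force": force on the tool from outside, world axes, zero at the start; "wrist_torque": the same for the moment, N m; "opening": finger opening in m; "grasp_force": force on a finger pad.
Only numpy, scipy, OpenCV 4.12 (cv2) and the standard library are available. Lean on these libraries where they do the work, as an engineer would, in place of code of your own. Each camera call takes 0.05 s, during which the arm holds its last target. There are 200 camera calls.

### The job

Weigh out exactly three walnuts: slide the handle-less wooden lid of the tipping dispenser back, tip its bin forward little by little with the bar until the scale has taken three walnuts into the bowl, let the bin come back down level with the other two still inside, and slide the lid fully shut again. Do not touch the walnuts or the bowl, and leave the other things on the worktop alone.

Things in the scene. Friction and masses are not known exactly. Their poses are not given: they have to be found in the camera images.
- dispenser: tipping walnut dispenser, fixed: a steel trough (the bin, 191 mm long, 40 mm wide, 49 mm deep) hung between two oak cheeks (75 mm apart outside) on an oak base of 150 x 96 mm. Origin: on the centre line at worktop height, 50 mm behind the pivot; x points to the pouring end. The trough runs from x = -84 mm (closed back) to +107 mm (lip); its lid's top is 200 mm over the worktop
- bin (a joint): tilt of the bin, rad: 0 = level on its rest, grows as the lip goes down; stop at 1.0. Let go, it sinks back to level by itself (about 1 s); 1.5 to 4 N at the bar hold it up. The walnuts sit in slots of a grate floor, set tighter or wider each time, and roll off one by one, frontmost first: the first at 0.40 to 0.65 rad (not known beforehand), each further one 0.09 to 0.18 rad later
- pivot (a point): the pivot axis of the bin (along the dispenser's y), 156 mm over the worktop, 50 mm ahead of the dispenser's origin
- bar (a point): middle of the tipping bar: a round steel bar of 8 mm, 40 mm wide between its two uprights, across the back half of the bin along the dispenser's y, its middle 60 mm above the lid; turns with the bin. With the bin level it is 112 mm behind and 104 mm above the pivot. Pushed towards the lip it swings forward and up on a circle of 153 mm about the pivot
- lid (a joint): slide of the lid, m: 0 = shut (front edge over the lip), grows as the lid runs back (towards the dispenser's -x), stop at 0.060. Slack friction of about 1.5 N keeps it where it is left. 0.045 or more frees the mouth
- lid_spot (a point): a point on the top face of the lid on its centre line, 70 mm behind the lid's front edge; it moves with the lid. The lid is a plain beech panel, 184 x 32 x 6 mm, 2 mm proud of the side rails, with no handle: it is moved by pressing down on it (6 to 10 N) and dragging. Press behind the pivot, so that the bin stays on its rest
- bin_middle (a point): middle of the inside of the trough, 50 mm behind and 17 mm above the pivot with the bin level
- scale: white dial scale, fixed, 124 x 180 mm, 50 mm high, with a sloping round dial on one side (its -y) and a round steel weighing plate of 116 mm on top, 60 mm over the worktop. Origin: under the middle of the plate. It stands so that the bowl is under the pouring lip
- needle (a joint): needle of the dial scale, rad, clockwise seen from the front: about 0 with the empty bowl on it; it turns about 0.29 rad for each walnut (12 g, up to 8 percent more or less) and settles within 0.5 s
- bowl: white ceramic bowl on the weighing plate, 150 mm across the rim, 45 mm high, loose. Origin: centre of its underside
- walnut0: one of five like walnuts of 28 mm in the bin, loose, 12 g; origin at its centre (walnut0 lies nearest the pouring lip, walnut4 farthest back)
- walnut1: one of five like walnuts of 28 mm in the bin, loose, 12 g; origin at its centre
- walnut2: one of five like walnuts of 28 mm in the bin, loose, 12 g; origin at its centre
- walnut3: one of five like walnuts of 28 mm in the bin, loose, 12 g; origin at its centre
- walnut4: one of five like walnuts of 28 mm in the bin, loose, 12 g; origin at its centre
- mug: bystander: mug, 86 mm wide, 99 mm high, loose; origin under it
- tumbler: bystander: glass tumbler, 80 mm wide, 91 mm high, loose; origin under it
- garlic: bystander: garlic bulb, 56 mm, loose; origin under it
- lime: bystander: lime, 57 mm long, 46 mm thick, loose; origin under it
- honey: bystander: honey jar, 62 mm wide, 86 mm high, loose; origin under it

How it is judged:
On the way, in this order (a step that is already met when the one before it is completed fails the run):
1. the lid is slid back by 40 mm or more while the bin is level (value of joint lid above 0.04 m and value of joint bin below 0.1 rad), for 0.1 s.
2. the bin is tipped forward, the lid open, and the scale has taken a walnut (value of joint bin above 0.3 rad and value of joint lid above 0.035 m and value of joint needle above 0.2 rad), for 0.1 s.
3. the scale shows three walnuts and the bin is back level (value of joint needle between 0.72 and 1.02 rad and value of joint bin below 0.05 rad), for 0.3 s.
At the end, for the whole second after the job is handed in: The scale reads three walnuts (needle between 0.72 and 1.02 rad), every walnut lies at rest in the bowl or in the bin, the bin is level (under 0.03 rad), the lid is shut to within 5 mm, and the bowl stands upright within 25 mm of the middle of the scale (value of joint needle between 0.72 and 1.02 rad and value of joint bin below 0.03 rad and value of joint lid below 0.005 m and angle between bowl's own z axis and vertical below 0.1 rad and horizontal distance between bowl and scale below 0.025 m and ((horizontal distance between walnut0 and bowl below 0.068 m and z of walnut0 in the frame of bowl between 0 and 0.06 m) or distance between walnut0 and bin_middle below 0.1 m) and ((horizontal distance between walnut1 and bowl below 0.068 m and z of walnut1 in the frame of bowl between 0 and 0.06 m) or distance between walnut1 and bin_middle below 0.1 m) and ((horizontal distance between walnut2 and bowl below 0.068 m and z of walnut2 in the frame of bowl between 0 and 0.06 m) or distance between walnut2 and bin_middle below 0.1 m) and ((horizontal distance between walnut3 and bowl below 0.068 m and z of walnut3 in the frame of bowl between 0 and 0.06 m) or distance between walnut3 and bin_middle below 0.1 m) and ((horizontal distance between walnut4 and bowl below 0.068 m and z of walnut4 in the frame of bowl between 0 and 0.06 m) or distance between walnut4 and bin_middle below 0.1 m) and linear speed of each of walnut0, walnut1, walnut2, walnut3, walnut4 below 0.03 m/s); the robot touches nothing.
It fails at once if a finger touches a walnut (contact force between the fingers and walnut0 above 0.3 N or contact force between the fingers and walnut1 above 0.3 N or contact force between the fingers and walnut2 above 0.3 N or contact force between the fingers and walnut3 above 0.3 N or contact force between the fingers and walnut4 above 0.3 N).
It fails at once if the robot touches the bowl (contact force between any of the fingers, the arm and bowl above 0.5 N).
It fails at once if another thing on the worktop is moved by more than 20 mm (distance of any of mug, tumbler, garlic, honey, lime from where it was at the start of the episode above 0.02 m).
It also fails if it takes over 72 s, if anything falls off the work surface, if the arm or the gripper's body presses on something with over 40 N, if the wrist force passes 120 N, or if a joint passes its speed limit or range.

## Working session

There is one attempt and no reset: what is moved stays moved. The work goes in short steps, Python scripts to look and compute and a tool call to move; the robot and the scene stay as the last step left them, time stands still between calls to the robot, and variables do not carry over. Pictures are saved under pics/ and viewed, at most 10 in all, crops included, and the job is handed in when it is done.

Besides the shell and the picture viewer there is one more tool, called after "Emit:" in YAML: its name, and indented under it one key for each argument. send_rows: Moves the arm, as the interface text tells. Its arguments: {"type":"object","properties":{"increments":{"type":"string"},"fingers":{"type":"number"},"grip_force":{"type":"number"}},"required":["increments"]}

```bash
mkdir -p pics; ls; python3 - <<'E'
from station import get_obs, viewer
import cv2,numpy as np
o=get_obs();print(o)
for n in("scene","side"):
    m=viewer.camera_model(n);print(n,m)
    cv2.imwrite(f"pics/{n}0.png",viewer.camera(n))
E
```

```text
pics
{'time': 0.0, 'joint_pos': array([-1.19796983e+00,  3.14273319e-01, -4.80574939e-02,  1.21020013e+00,
        3.37169183e-06,  1.57078401e+00]), 'qvel': array([ 0.00027592,  0.00040154,  0.00011738, -0.00106202,  0.00199519,
       -0.00175093]), 'joint_torque': array([-6.53638490e-04, -5.39583063e+01,  3.39753199e+01,  1.88692741e-02,
        2.33867568e-04,  1.84095565e-07]), 'position': array([ 0.21834284, -0.55824941,  0.23041568]), 'ee_rot': array([ 9.82673796e-01,  1.85341463e-01, -1.59080785e-04, -8.52594117e-04]), 'contact_force': array([0.47432705, 0.76623063, 0.5354719 ]), 'wrist_torque': array([-0.01707058, -0.03810461, -0.0111723 ]), 'grasp_force': 0.0, 'opening': 0.08538101908082679}
scene {'fovy': 51.4387388691231, 'cx': 323.706310012466, 'cy': 195.9066507596338, 'R': array([[-0.85178415, -0.52388094,  0.00353786],
       [-0.31168732,  0.50132508, -0.80717047],
       [ 0.42108761, -0.68863772, -0.59030781]]), 't': array([0.47812887, 0.35312182, 0.8377361 ])}
side {'fovy': 49.63174356071947, 'cx': 323.09916203652324, 'cy': 201.2580148463783, 'R': array([[ 0.98928146, -0.14587011, -0.00664067],
       [-0.08019266, -0.50473102, -0.85954391],
       [ 0.12203001,  0.85086339, -0.51101876]]), 't': array([-0.57731686,  0.17761058,  1.22141307])}
```

View pics/scene0.png

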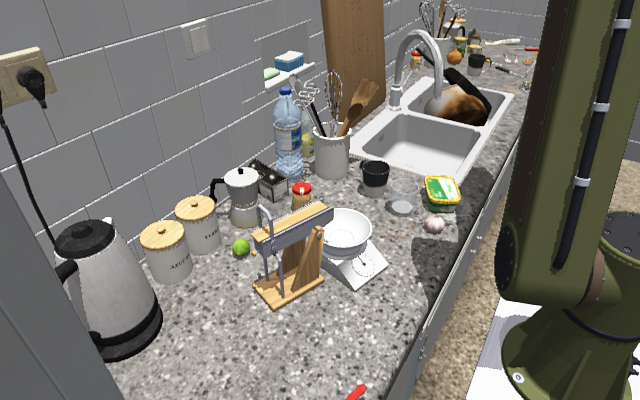

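View pics/side0.png

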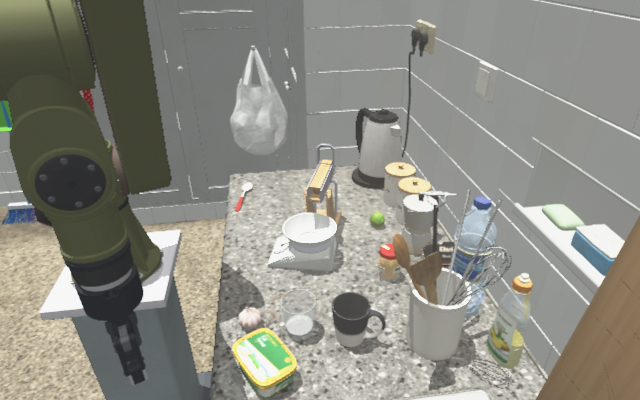

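The dispenser is at scene (290,250) and side (320,190). Its lip points toward -y, over the bowl at side (310,232). The needle dial is at scene (363,262).

```bash
python3 - <<'E'
import cv2,numpy as np
a=cv2.imread("pics/scene0.png")[185:315,230:395];b=cv2.imread("pics/side0.png")[140:275,260:380]
A=cv2.resize(a,None,fx=4,fy=4,interpolation=cv2.INTER_CUBIC)[:,:];B=cv2.resize(b,None,fx=4,fy=4,interpolation=cv2.INTER_CUBIC)
cv2.imwrite("pics/c0.png",A);cv2.imwrite("pics/c1.png",B)
E
```

```text
(no output)
```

View pics/c0.png

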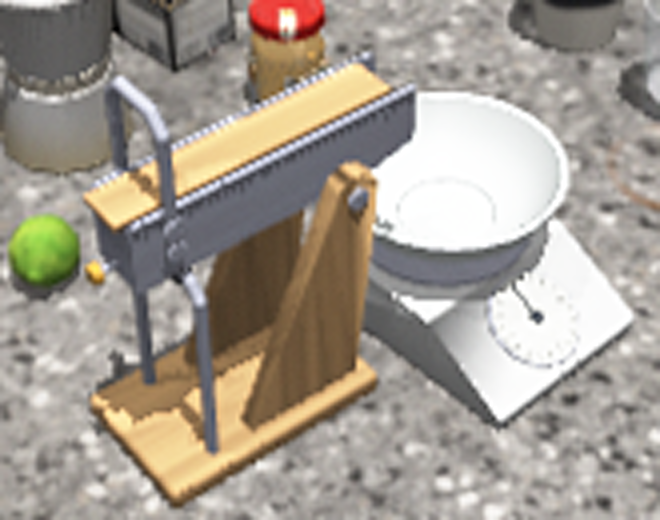

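View pics/c1.png

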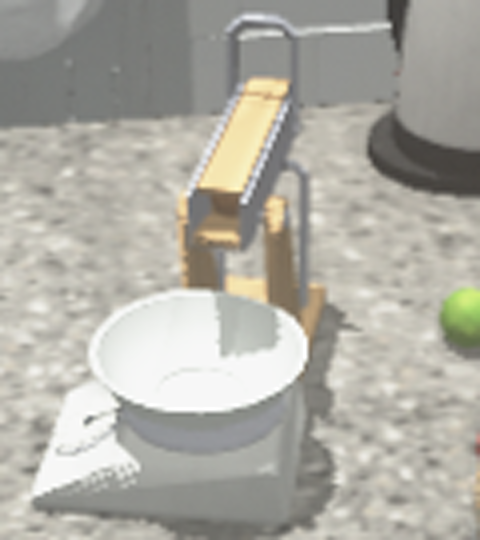

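The crops show the lid's corners, the bar's ends and the dial (hub at crop (538,317), needle pointing up-left). I'll cast these onto their known heights.

```bash
cat >h.py <<'E'
import numpy as np,cv2
from station import get_obs, viewer
def ray(n,u,v,m=None):
    m=m or viewer.camera_model(n);f=200/np.tan(np.radians(m["fovy"]/2))
    R=np.array(m["R"]);c=-R.T@m["t"];d=R.T@np.array([(u-m["cx"])/f,(v-m["cy"])/f,1.]);return c,d
def onz(n,u,v,z):
    c,d=ray(n,u,v);return c+d*(z-c[2])/d[2]
def proj(n,X,m=None):
    m=m or viewer.camera_model(n);f=200/np.tan(np.radians(m["fovy"]/2))
    p=m["R"]@np.array(X)+m["t"];return p[:2]/p[2]*f+[m["cx"],m["cy"]]
E
python3 - <<'E'
from h import *
np.set_printoptions(precision=4,suppress=True)
S=lambda x,y:(x/4+230-.4,y/4+185-.4)
D=lambda x,y:(x/4+260-.4,y/4+140-.4)
L={}
for k,n,p,z in [("BL","scene",S(85,193),.2),("BR","scene",S(130,228),.2),("FR","scene",S(395,92),.2),("FL","scene",S(362,65),.2),
 ("sFl","side",D(197,187),.2),("sFr","side",D(240,191),.2),("sBl","side",D(247,82),.2),("sBr","side",D(289,80),.2),
 ("barfar","scene",S(115,80),.262),("barnear","scene",S(165,132),.262),("sbl","side",D(234,22),.262),("sbr","side",D(293,26),.262),
 ("base1","scene",S(92,400),.012),("base2","scene",S(178,500),.012),("base3","scene",S(378,376),.012),
 ("rimL","side",D(90,350),.105),("rimR","side",D(308,350),.105),("rimT","side",D(200,290),.105),("rimB","side",D(200,412),.105)]:
    print(k,onz(n,*p,z)); L[k]=onz(n,*p,z)
b=(L["barfar"]+L["barnear"])/2; f=(L["FR"]+L["FL"])/2;k=(L["BL"]+L["BR"])/2
print("scene len",np.linalg.norm(f-k),"w",np.linalg.norm(L["BL"]-L["BR"]),(f-k)/np.linalg.norm(f-k),f,k)
f2=(L["sFl"]+L["sFr"])/2;k2=(L["sBl"]+L["sBr"])/2
print("side len",np.linalg.norm(f2-k2),(f2-k2)/np.linalg.norm(f2-k2),f2,k2)
E
```

```text
BL [0.6379 0.169  0.2   ]
BR [0.6009 0.1779 0.2   ]
FR [0.5443 0.009  0.2   ]
FL [ 0.5737 -0.0028  0.2   ]
sFl [0.5461 0.0058 0.2   ]
sFr [ 0.5746 -0.0045  0.2   ]
sBl [0.6041 0.167  0.2   ]
sBr [0.6367 0.1654 0.2   ]
barfar [0.6302 0.1447 0.262 ]
barnear [0.5829 0.1648 0.262 ]
sbl [0.5912 0.141  0.262 ]
sbr [0.633  0.1267 0.262 ]
base1 [0.6666 0.1569 0.012 ]
base2 [0.5773 0.1892 0.012 ]
base3 [0.5298 0.0494 0.012 ]
rimL [ 0.4642 -0.0414  0.105 ]
rimR [ 0.6122 -0.0647  0.105 ]
rimT [0.5482 0.0237 0.105 ]
rimB [ 0.5304 -0.1245  0.105 ]
scene len 0.18070631361773745 w 0.038039433119525255 [-0.3342 -0.9425  0.    ] [0.559  0.0031 0.2   ] [0.6194 0.1734 0.2   ]
side len 0.17605999250471294 [-0.341  -0.9401  0.    ] [0.5603 0.0007 0.2   ] [0.6204 0.1662 0.2   ]
```

Emit:
send_rows:
  increments: "0 0 -10 -0.143;0 0 -10 -0.143;0 0 -10 -0.143;0 0 -10 -0.143;0 0 -10 -0.143;0 0 -10 -0.143;0 0 -10 -0.143;0 0 0 -0.143;0 0 0 -0.143;0 0 0 -0.143;0 0 0 -0.143;0 0 0 -0.143"
  fingers: 0

```text
time: 1.3
position: [0.2184, -0.5585, 0.3008]
ee_rot: [0.5, 0.866, 0.0, -0.0]
contact_force: [-0.2, 0.7, 0.6]
opening: -0.0005
grasp_force: 0.0
```

Emit:
send_rows:
  increments: "0 0 0 -0.143;0 0 0 -0.143;0 0 0 -0.143;0 0 0 -0.143;0 0 0 -0.143;0 0 0 0"

```text
time: 1.9
position: [0.2185, -0.5585, 0.3008]
ee_rot: [0.168, 0.986, 0.0, -0.0]
contact_force: [0.4, 0.6, -0.3]
opening: -0.0003
grasp_force: 0.0
```

```bash
cat >>h.py <<'E'
from scipy.spatial.transform import Rotation as Rn
d=np.array([-.333,-.943]);d/=np.linalg.norm(d);O=np.array([.5946,.1029])
def disp(x,z,y=0):
    return np.r_[O+x*d+y*np.array([-d[1],d[0]]),z]
def delta(t):
    o=get_obs();return 1000*(Rn.from_quat(o["ee_rot"]).as_matrix().T@(np.array(t)-o["position"]))
def where():
    o=get_obs();p=o["position"]-np.r_[O,0];return "t %.2f disp x %.1f y %.1f z %.1f F %s"%(o["time"],1000*p[:2]@d,1000*p[:2]@[-d[1],d[0]],1000*p[2],np.round(o["contact_force"],1))
E
python3 - <<'E'
from h import *
print(where(),get_obs()["position"],delta(disp(.038,.3)),get_obs()["joint_pos"].round(3)); print(Rn.from_quat(get_obs()["ee_rot"]).as_matrix().round(3))
for n,X in [("scene",disp(-.062,.26)),("side",disp(-.062,.26)),("scene",disp(-.062,.26,.02)),("scene",disp(-.062,.26,-.02))]:
    print(n,proj(n,X))
E
```

```text
t 1.90 disp x 748.9 y -134.4 z 300.8 F [ 0.4  0.6 -0.3] [ 0.21846045 -0.55854215  0.30080927] [-135.88416491  710.66562697    1.24002896] [-1.198  0.298  0.089  1.362  0.    -0.861]
[[-0.944  0.331 -0.   ]
 [ 0.331  0.944  0.001]
 [ 0.001  0.001 -1.   ]]
scene [259.07480186 212.0660439 ]
side [325.11686473 142.52514499]
scene [253.8524484  207.29619242]
scene [264.45678168 216.98169058]
```

Emit:
send_rows:
  increments: "-10 45 -3 0;-10 45 -3 0;-10 45 -3 0;-10 45 -3 0;-10 45 -3 0;-10 45 -3 0;-10 45 -3 0;-10 45 -3 0;-12 45 -3 0;-12 45 -3 0;-12 45 0 0;-12 45 0 0"

```text
time: 3.1
position: [0.519, -0.0899, 0.3314]
ee_rot: [0.17, 0.985, -0.0, 0.0]
contact_force: [0.4, -1.5, 0.2]
opening: -0.0
grasp_force: 0.0
```

Emit:
send_rows:
  increments: "-8 40 0 0;0 40 0 0;0 0 0 0;0 0 0 0"

```text
time: 3.5
position: [0.5522, -0.0182, 0.3308]
ee_rot: [0.168, 0.986, -0.0, -0.0]
contact_force: [0.1, -0.3, 0.7]
opening: 0.0
grasp_force: 0.0
```

```bash
python3 - <<'E'
from h import *
print(where())
m=viewer.camera_model("wrist");w=viewer.camera("wrist");s=cv2.imread("pics/scene0.png");sd=cv2.imread("pics/side0.png")
cv2.imwrite("pics/w1raw.png",w);np.save("w1.npy",m,allow_pickle=True)
pts=[disp(.107,.2,.016),disp(.107,.2,-.016),disp(-.077,.2,.016),disp(-.077,.2,-.016),disp(-.062,.26,.02),disp(-.062,.26,-.02),disp(-.075,.012,.048),disp(-.075,.012,-.048),disp(.075,.012,-.048)]
def ov(im,n,m,box,k):
    x0,y0,x1,y1=box
    I=cv2.resize(im[y0:y1,x0:x1],None,fx=k,fy=k,interpolation=cv2.INTER_CUBIC)
    for p in pts:
        q=proj(n,p,m);cv2.drawMarker(I,tuple(int(round(c)) for c in ((q+.5-[x0,y0])*k)),(0,0,255),0,9,1)
    return I
A=ov(s,"scene",None,(230,185,350,315),3);B=ov(sd,"side",None,(290,135,360,240),3)
W=ov(w,"wrist",m,(0,0,640,400),0.5)
C=np.zeros((600,680,3),np.uint8)
C[:A.shape[0],:A.shape[1]]=A;C[:B.shape[0],370:370+B.shape[1]]=B;C[395:395+200,:320]=W
cv2.imwrite("pics/o1.png",C)
E
```

```text
t 3.50 disp x 128.3 y 0.4 z 330.8 F [ 0.1 -0.3  0.7]
```

View pics/o1.png

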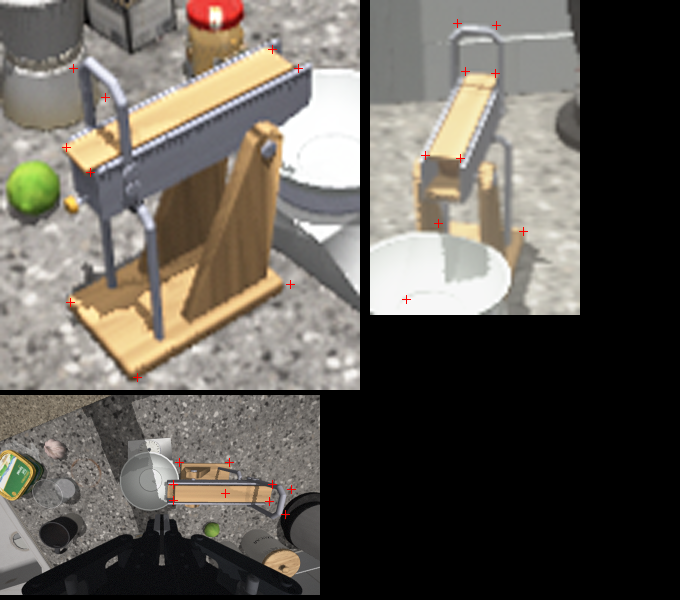

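```bash
python3 - <<'E'
from h import *
def tri(a,b):
    (c1,d1),(c2,d2)=a,b
    A=np.c_[d1,-d2];s=np.linalg.lstsq(A,c2-c1,rcond=None)[0];p,q=c1+d1*s[0],c2+d2*s[1]
    return (p+q)/2,np.linalg.norm(p-q)
def dd(P): return (1000*np.r_[(P[:2]-O)@d,(P[:2]-O)@[-d[1],d[0]],P[2]]).round(1)
P,e=tri(ray("scene",264.8,211.2),ray("side",325.2,144.5));print("bar",dd(P),e)
m=np.load("w1.npy",allow_pickle=True).item()
print("wrist bar cast z.26",[ (lambda c,r:dd(c+r*(.26-c[2])/r[2]))(*ray("w",u,v,m)) for u,v in((2*275,2*(484-395)),(2*283,2*(514-395)))])
c,r=ray("scene",230+269/3-.5,185+150/3-.5)
# intersect with cheek plane y=-0.0375
n=np.r_[-d[1],d[0],0];s=(-.0375-(c-np.r_[O,0])@n)/(r@n);print("pivot bolt",dd(c+s*r))
w=cv2.imread("pics/w1raw.png");cv2.imwrite("pics/w1c.png",cv2.resize(w[150:270,320:620],None,fx=2.6,fy=2.6,interpolation=cv2.INTER_CUBIC))
E
```

```text
bar [-50.    0.9 257.4] 0.004046802899684132
wrist bar cast z.26 [array([-37.2, -27.2, 260. ]), array([-59. ,  19.6, 260. ])]
pivot bolt [ 61.6 -37.5 157.7]
```

View pics/w1c.png

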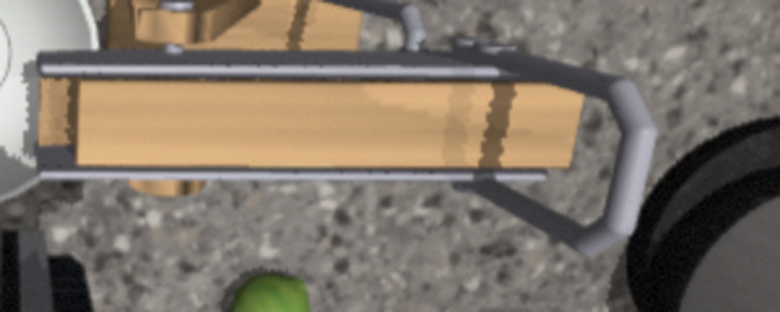

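The bar is at -62 mm only if the origin moves 12 mm forward, and the pivot bolt agrees. The lid is therefore already about 12 mm open. I'll correct the origin and move above the lid.

```bash
sed -i 's/^d=np.*/&;O=O+.0117*d/' h.py; python3 - <<'E'
from h import *
m=np.load("w1.npy",allow_pickle=True).item()
for k,u,v in(("lip",38,62),("lip2",38,175),("lidF",78,82),("lidF2",78,165),("lidB",585,97),("lidB2",571,166)):
    c,r=ray("w",320+u/2.6-.3,150+v/2.6-.3,m);z=.198 if"lip"in k else .2;P=c+r*(z-c[2])/r[2];print(k,1000*(P[:2]-O)@d,1000*(P[:2]-O)@[-d[1],d[0]])
print(where(),delta(disp(.038,.215)))
E
```

```text
lip 105.75448749240422 -19.393947049365153
lip2 105.26391771077186 23.323521514635168
lidF 91.36430686920662 -12.505501922145708
lidF2 90.5771730402822 18.7456068292965
lidB -91.83961075050348 -7.352482237518061
lidB2 -91.85132959205447 18.75467491666446
t 3.55 disp x 117.4 y 0.5 z 331.0 F [ 0.6  0.4 -0.2] [  0.36875252  79.50976    115.94030389]
```

Emit:
send_rows:
  increments: "-1 20 25 0;-1 20 25 0;0 20 25 0;0 20 25 0;0 0 10 0;0 0 4 0;0 0 0 0;0 0 0 0"

```text
time: 4.35
position: [0.5812, 0.0548, 0.2186]
ee_rot: [0.169, 0.986, 0.0, 0.001]
contact_force: [-0.4, -0.2, 0.3]
opening: 0.0003
grasp_force: 0.0
```

Emit:
send_rows:
  increments: "0 0 3 0;0 0 3 0;0 0 3 0;0 0 2 0;0 0 2 0;0 0 0 0"

```text
time: 4.95
position: [0.5805, 0.056, 0.2039]
ee_rot: [0.168, 0.986, -0.0, -0.0]
contact_force: [-0.5, 0.2, 0.0]
opening: -0.0001
grasp_force: 0.0
```

Emit:
send_rows:
  increments: "0 0 2 0;0 0 1 0;0 0 1 0;0 0 0 0"

```text
time: 5.35
position: [0.5807, 0.0559, 0.2002]
ee_rot: [0.168, 0.986, -0.0, -0.0]
contact_force: [-0.3, 0.4, 0.2]
opening: -0.0
grasp_force: 0.0
```

Emit:
send_rows:
  increments: "0 0 1 0;0 0 0 0;0 0 0 0"

```text
time: 5.65
position: [0.5808, 0.056, 0.1999]
ee_rot: [0.168, 0.986, 0.0, 0.0]
contact_force: [-1.9, 0.6, 5.0]
opening: -0.0001
grasp_force: 2.7
```

Emit:
send_rows:
  increments: "0 0 0.5 0;0 0 0 0;0 0 0 0"

```text
time: 5.95
position: [0.5808, 0.056, 0.1998]
ee_rot: [0.168, 0.986, 0.0, 0.0]
contact_force: [-3.4, -0.2, 8.1]
opening: 0.0002
grasp_force: 4.1
```

```bash
python3 -c "
from h import *
print(where())"
```

```text
t 5.95 disp x 37.1 y 2.6 z 199.8 F [-3.4 -0.2  8.1]
```

Pressing with 8 N. Now drag back.

Emit:
send_rows:
  increments: "0 2 0 0;0 3 0 0;0 3 0 0;0 3 0 0;0 0 0 0"

```text
time: 6.45
position: [0.5847, 0.0666, 0.1997]
ee_rot: [0.168, 0.986, 0.0, 0.0]
contact_force: [-2.9, -0.3, 7.0]
opening: -0.0001
grasp_force: 3.5
```

```bash
python3 -c "
from h import *
print(where())"
```

```text
t 6.45 disp x 25.8 y 2.7 z 199.7 F [-2.9 -0.3  7. ]
```

Emit:
send_rows:
  increments: "0 3 0.2 0;0 3 0 0;0 3 0 0;0 3 0.1 0;0 3 0 0;0 3 0 0;0 3 0.1 0;0 3 0 0;0 3 0 0;0 3 0.1 0;0 2 0 0;0 0 0 0"

```text
time: 7.65
position: [0.5954, 0.0966, 0.1989]
ee_rot: [0.168, 0.986, 0.0, 0.001]
contact_force: [-0.4, -0.2, 5.8]
opening: 0.0001
grasp_force: 2.7
```

```bash
cat >>h.py <<'E'
def lidfront(n="scene"):
    # beech mask along the lid's centre line at z=.2, in dispenser x
    im=cv2.cvtColor(viewer.camera(n),cv2.COLOR_BGR2HSV);xs=np.arange(-160,130,1.);out=[]
    for y in(-.006,.002,.01):
        h=[]
        for x in xs:
            u,v=proj(n,disp(x/1000,.2,y)).round().astype(int);H,S,V=im[v,u];h.append(8<H<25 and S>70 and V>140)
        h=np.array(h);out.append((xs[h].min(),xs[h].max(),int(h.sum())) if h.any() else None)
    return out
E
python3 -c "
from h import *
print(where());print(lidfront('side'),lidfront('scene'))"
```

```text
t 7.65 disp x -6.0 y 2.9 z 198.9 F [-0.4 -0.2  5.8]
[(np.float64(-118.0), np.float64(53.0), 59), (np.float64(-119.0), np.float64(52.0), 111), (np.float64(-121.0), np.float64(56.0), 148)] [(np.float64(-136.0), np.float64(22.0), 144), (np.float64(-134.0), np.float64(-35.0), 93), (np.float64(-134.0), np.float64(48.0), 121)]
```

Emit:
send_rows:
  increments: "0 0 -3 0;0 0 -15 0;0 0 -40 0;0 0 -40 0;0 0 -40 0;0 0 0 0"

```text
time: 8.35
position: [0.5973, 0.0968, 0.3424]
ee_rot: [0.168, 0.986, 0.001, 0.004]
contact_force: [1.7, -0.3, 0.8]
opening: -0.0001
grasp_force: 0.0
```

```bash
python3 - <<'E'
from h import *
def tri(a,b):
    (c1,d1),(c2,d2)=a,b
    A=np.c_[d1,-d2];s=np.linalg.lstsq(A,c2-c1,rcond=None)[0];p,q=c1+d1*s[0],c2+d2*s[1]
    return (p+q)/2,np.linalg.norm(p-q)
P,e=tri(ray("scene",85,222),ray("side",382,111));print("kettle top",P,e,1000*(P[:2]-O)@d,1000*(P[:2]-O)@[-d[1],d[0]])
print(where(),delta(disp(-.105,.32,.002)));print(lidfront('side'),lidfront('scene'))
cv2.imwrite("pics/d1.png",viewer.camera("scene"));cv2.imwrite("pics/d1s.png",viewer.camera("side"))
a=cv2.imread("pics/d1.png")[235:315,320:400];b=cv2.imread("pics/d1s.png")[120:270,250:370]
C=np.zeros((480,800,3),np.uint8);C[:400,:400]=cv2.resize(a,None,fx=5,fy=5,interpolation=2);b=cv2.resize(b,None,fx=3.2,fy=3.2,interpolation=2);C[:480,410:410+b.shape[1]]=b[:480,:390];cv2.imwrite("pics/o2.png",C)
E
```

```text
kettle top [0.85056954 0.37465351 0.27680532] 0.009867446926867949 -353.1778522321289 150.87494589884682
t 8.35 disp x -6.9 y 4.6 z 342.4 F [ 1.7 -0.3  0.8] [ 2.61748477 98.02538555 22.77033989]
[(np.float64(-126.0), np.float64(53.0), 128), (np.float64(-127.0), np.float64(52.0), 180), (np.float64(-121.0), np.float64(92.0), 141)] [(np.float64(-134.0), np.float64(50.0), 174), (np.float64(-134.0), np.float64(50.0), 173), (np.float64(-134.0), np.float64(49.0), 177)]
```

View pics/o2.png

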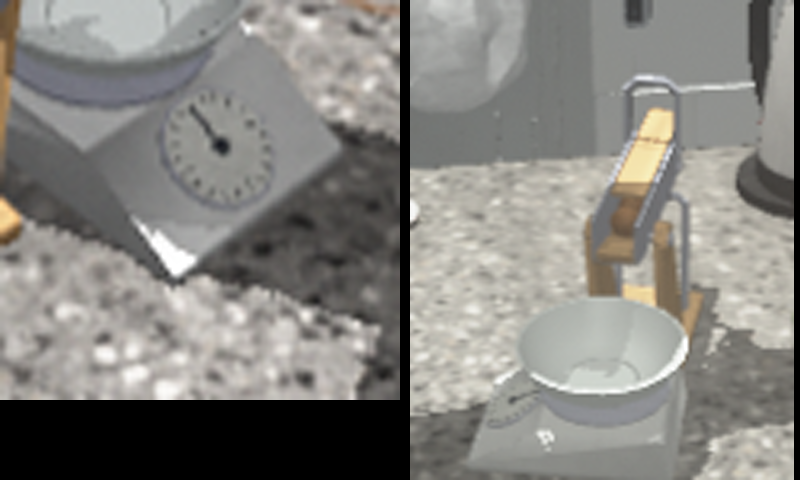

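Emit:
send_rows:
  increments: "2 25 0 0;0 25 0 0;0 25 0 0;0 23 0 0;0 0 25 0;0 0 25 0;0 0 25 0;0 0 20 0;0 0 5 0;0 0 0 0"

```text
time: 9.55
position: [0.6243, 0.1892, 0.2344]
ee_rot: [0.168, 0.986, -0.001, -0.002]
contact_force: [0.2, 0.7, 0.4]
opening: -0.0
grasp_force: 0.0
```

```bash
cat >>h.py <<'E'
def needle():
    im=cv2.cvtColor(viewer.camera("scene"),cv2.COLOR_BGR2GRAY).astype(np.float32);c=np.array([363.6,264.0])
    up=np.array([-.59,-.81]);rt=np.array([.8,-.6]);th=np.arange(-.5,2,.02);s=[]
    for t in th:
        p=c+np.outer(np.arange(3,8.6,.5),np.cos(t)*up+np.sin(t)*rt)
        s.append(cv2.remap(im,p[:,0].astype(np.float32),p[:,1].astype(np.float32),cv2.INTER_CUBIC).mean())
    s=np.array(s);w=np.clip(np.median(s)-s-8,0,None);i=s.argmin();k=slice(max(0,i-15),i+16);return round(float((th[k]*w[k]).sum()/w[k].sum()),3),s.min(),np.median(s)
def brown():
    im=viewer.camera("side");h=cv2.cvtColor(im,cv2.COLOR_BGR2HSV);m=((h[...,0]>4)&(h[...,0]<22)&(h[...,1]>70)).astype(np.uint8)
    k=np.zeros_like(m);cv2.ellipse(k,(310,231),(25,14),0,0,360,1,-1);return int((m*k).sum())
def theta(h):
    o=get_obs();p=o["position"]-np.r_[O,0];x=1000*p[:2]@d+h-50;return np.radians(137.1)-np.arccos(x/152.8)
E
python3 -c "
from h import *
print(where(),needle(),needle(),brown())"
```

```text
t 9.55 disp x -103.0 y -0.7 z 234.4 F [0.2 0.7 0.4] (0.023, np.float32(86.41267), np.float32(160.34578)) (0.02, np.float32(86.10495), np.float32(160.78903)) 0
```

Emit:
send_rows:
  increments: "-2 -3 0 0;0 -3 0 0;0 -3 0 0;0 -2 0 0;0 -2 0 0;0 0 0 0"

```text
time: 10.3
position: [0.623, 0.1764, 0.2364]
ee_rot: [0.168, 0.986, -0.0, 0.0]
contact_force: [0.1, 0.1, 0.5]
opening: -0.0004
grasp_force: 0.0
```

Emit:
send_rows:
  increments: "0 -2 0 0;0 -2 0 0;0 -2 0 0;0 0 0 0"

```text
time: 10.7
position: [0.621, 0.1708, 0.2363]
ee_rot: [0.168, 0.986, -0.0, -0.0]
contact_force: [0.7, 0.7, -0.0]
opening: 0.0001
grasp_force: 0.0
```

```bash
python3 -c "
from h import *
print(where(),brown())"
```

```text
t 10.70 disp x -84.5 y 2.3 z 236.3 F [ 0.7  0.7 -0. ] 0
```

Emit:
send_rows:
  increments: "0 -2 0 0;0 -2 0 0;0 0 0 0"

```text
time: 11.05
position: [0.6199, 0.1674, 0.2365]
ee_rot: [0.168, 0.986, 0.0, 0.0]
contact_force: [0.6, 1.7, 0.8]
opening: 0.0001
grasp_force: 0.7
```

Emit:
send_rows:
  increments: "0 -2 0 0;0 -2 0 0;0 0 0 0"

```text
time: 11.35
position: [0.6195, 0.1661, 0.2379]
ee_rot: [0.167, 0.986, 0.003, 0.001]
contact_force: [0.6, 9.1, 4.7]
opening: 0.0003
grasp_force: 4.2
```

Emit:
send_rows:
  increments: "0 -2 0 0;0 -2 0 0;0 0 0 0"

```text
time: 11.65
position: [0.619, 0.1645, 0.2395]
ee_rot: [0.167, 0.986, 0.005, 0.002]
contact_force: [0.5, 15.1, 9.7]
opening: -0.0002
grasp_force: 7.1
```

Emit:
send_rows:
  increments: "0 0 -3 0;0 0 -3 0;0 0 -3 0;0 0 -2 0;0 0 0 0;0 0 0 0"

```text
time: 12.25
position: [0.6171, 0.1597, 0.2471]
ee_rot: [0.168, 0.986, 0.0, -0.0]
contact_force: [0.1, 2.4, 0.4]
opening: -0.0
grasp_force: 1.4
```

```bash
python3 - <<'E'
from h import *
print(where(),theta(19),brown(),needle())
for t in np.arange(0,1.01,.1):
    f=np.radians(137.1)-t;print(round(t,1),(50+152.8*np.cos(f)-19).round(1),(156+152.8*np.sin(f)-22).round(1))
E
```

```text
t 12.25 disp x -72.8 y 2.3 z 247.1 F [0.1 2.4 0.4] 0.07520864310287889 0 (0.017, np.float32(84.663414), np.float32(151.48131))
0.0 -80.9 238.0
0.1 -70.0 248.7
0.2 -58.0 258.2
0.3 -45.2 266.4
0.4 -31.6 273.4
0.5 -17.4 278.9
0.6 -2.7 283.0
0.7 12.4 285.7
0.8 27.6 286.8
0.9 42.9 286.3
1.0 58.0 284.4
```

Emit:
send_rows:
  increments: "0 -3 -3 0;0 -3 -3 0;0 -3 -3 0;0 -3 -2 0;0 -3 -2 0;0 -3 -2 0;0 -3 -2 0;0 -3 -2 0;0 -3 -2 0;0 -3 -1 0;0 -2 -1 0;0 0 0 0"

```text
time: 13.55
position: [0.6069, 0.1291, 0.2708]
ee_rot: [0.168, 0.986, -0.0, 0.001]
contact_force: [1.9, 3.5, 4.4]
opening: -0.0001
grasp_force: 2.1
```

```bash
python3 - <<'E'
from h import *
print(where(),theta(19),brown(),needle())
E
```

```text
t 13.55 disp x -40.5 y 2.9 z 270.8 F [1.9 3.5 4.4] 0.3349486539381723 0 (0.018, np.float32(83.323555), np.float32(150.63972))
```

Emit:
send_rows:
  increments: "0 -3 -1 0;0 -3 -1 0;0 -2 -1 0;0 0 0 0;0 0 0 0;0 0 0 0;0 0 0 0;0 0 0 0"

```text
time: 14.45
position: [0.604, 0.1219, 0.2732]
ee_rot: [0.168, 0.986, -0.0, 0.0]
contact_force: [2.4, 3.2, 2.7]
opening: 0.0001
grasp_force: 1.7
```

```bash
cat >s.py <<'E'
from h import *
print(where(),theta(19),brown(),needle())
E
python3 s.py
```

```text
t 14.45 disp x -32.7 y 2.5 z 273.2 F [2.4 3.2 2.7] 0.3917667502215263 0 (0.018, np.float32(83.088356), np.float32(150.38692))
```

Emit:
send_rows:
  increments: "0 -3 -1 0;0 -3 -1 0;0 0 0 0;0 0 0 0;0 0 0 0;0 0 0 0;0 0 0 0;0 0 0 0"

```text
time: 15.35
position: [0.6018, 0.1164, 0.2752]
ee_rot: [0.168, 0.986, -0.0, -0.0]
contact_force: [1.3, 3.6, 1.5]
opening: -0.0
grasp_force: 1.7
```

```bash
python3 s.py
```

```text
t 15.35 disp x -26.8 y 2.3 z 275.2 F [1.3 3.6 1.5] 0.4340576194874801 0 (0.019, np.float32(83.25423), np.float32(149.76318))
```

Emit:
send_rows:
  increments: "0 -3 -1 0;0 -3 -1 0;0 0 0 0;0 0 0 0;0 0 0 0;0 0 0 0;0 0 0 0;0 0 0 0"

```text
time: 16.25
position: [0.5999, 0.1106, 0.2772]
ee_rot: [0.168, 0.986, -0.0, -0.0]
contact_force: [-0.1, 2.8, 2.1]
opening: -0.0004
grasp_force: 1.5
```

```bash
python3 s.py
```

```text
t 16.25 disp x -20.8 y 2.5 z 277.2 F [-0.1  2.8  2.1] 0.4764801812623207 57 (0.26, np.float32(83.71663), np.float32(149.31596))
```

Emit:
send_rows:
  increments: "0 -3 -1 0;0 -3 -1 0;0 0 0 0;0 0 0 0;0 0 0 0;0 0 0 0;0 0 0 0;0 0 0 0"

```text
time: 17.15
position: [0.598, 0.105, 0.2793]
ee_rot: [0.168, 0.986, -0.0, -0.0]
contact_force: [0.5, 1.7, 2.2]
opening: 0.0001
grasp_force: 1.5
```

```bash
python3 s.py
```

```text
t 17.15 disp x -14.8 y 2.5 z 279.3 F [0.5 1.7 2.2] 0.5174695238412088 61 (0.254, np.float32(83.97085), np.float32(148.615))
```

Emit:
send_rows:
  increments: "0 -3 -1 0;0 -3 -1 0;0 0 0 0;0 0 0 0;0 0 0 0;0 0 0 0;0 0 0 0;0 0 0 0"

```text
time: 18.05
position: [0.5959, 0.0994, 0.2812]
ee_rot: [0.168, 0.986, -0.0, -0.0]
contact_force: [-0.2, 2.0, 1.2]
opening: -0.0001
grasp_force: 1.3
```

```bash
python3 s.py
```

```text
t 18.05 disp x -8.8 y 2.4 z 281.2 F [-0.2  2.   1.2] 0.5585170306393106 101 (0.41, np.float32(80.42643), np.float32(148.9089))
```

Emit:
send_rows:
  increments: "0 -3 -1 0;0 -3 0 0;0 0 0 0;0 0 0 0;0 0 0 0;0 0 0 0;0 0 0 0;0 0 0 0"

```text
time: 18.95
position: [0.5941, 0.0937, 0.2823]
ee_rot: [0.168, 0.986, 0.0, 0.0]
contact_force: [1.4, 3.2, 1.5]
opening: -0.0001
grasp_force: 1.3
```

```bash
python3 s.py
```

```text
t 18.95 disp x -2.9 y 2.6 z 282.3 F [1.4 3.2 1.5] 0.5985752827931363 109 (0.504, np.float32(77.042435), np.float32(148.86176))
```

Emit:
send_rows:
  increments: "0 -2 -1 0;0 -2 0 0;0 0 0 0;0 0 0 0;0 0 0 0;0 0 0 0;0 0 0 0;0 0 0 0;0 0 0 0;0 0 0 0"

```text
time: 20.05
position: [0.5927, 0.0899, 0.2833]
ee_rot: [0.168, 0.986, -0.0, -0.0]
contact_force: [1.4, 1.4, 0.9]
opening: -0.0
grasp_force: 1.2
```

```bash
python3 s.py
```

```text
t 20.05 disp x 1.2 y 2.5 z 283.3 F [1.4 1.4 0.9] 0.6257097334978472 110 (0.504, np.float32(76.98383), np.float32(148.56783))
```

Emit:
send_rows:
  increments: "0 -2 0 0;0 -2 0 0;0 0 0 0;0 0 0 0;0 0 0 0;0 0 0 0;0 0 0 0;0 0 0 0;0 0 0 0;0 0 0 0"

```text
time: 21.15
position: [0.5913, 0.0861, 0.2833]
ee_rot: [0.168, 0.986, 0.0, -0.0]
contact_force: [0.6, 2.1, 1.9]
opening: 0.0
grasp_force: 1.3
```

```bash
python3 s.py
```

```text
t 21.15 disp x 5.2 y 2.5 z 283.3 F [0.6 2.1 1.9] 0.6523372759341248 110 (0.505, np.float32(77.66181), np.float32(148.40645))
```

Emit:
send_rows:
  increments: "0 -2 -1 0;0 -2 0 0;0 0 0 0;0 0 0 0;0 0 0 0;0 0 0 0;0 0 0 0;0 0 0 0;0 0 0 0;0 0 0 0"

```text
time: 22.25
position: [0.5899, 0.0824, 0.2842]
ee_rot: [0.168, 0.986, -0.0, -0.0]
contact_force: [1.1, 1.9, -0.8]
opening: -0.0002
grasp_force: 1.1
```

```bash
python3 s.py
```

```text
t 22.25 disp x 9.2 y 2.4 z 284.2 F [ 1.1  1.9 -0.8] 0.6789891694986918 149 (0.784, np.float32(77.8346), np.float32(148.60782))
```

Emit:
send_rows:
  increments: "0 6 0.5 0;0 6 1 0;0 6 2 0;0 6 2 0;0 6 2 0;0 6 2.5 0;0 6 3 0;0 6 3 0;0 6 3.5 0;0 6 3.5 0;0 6 4 0;0 6 5 0"

```text
time: 23.55
position: [0.6139, 0.1508, 0.2519]
ee_rot: [0.168, 0.986, 0.0, -0.0]
contact_force: [1.7, 1.4, 1.5]
opening: -0.0
grasp_force: 1.0
```

Emit:
send_rows:
  increments: "0 6 5 0;0 6 5 0;0 6 4 0;0 6 2 0;0 5 0 0;0 5 0 0;0 0 0 0;0 0 0 0;0 0 0 0;0 0 0 0;0 0 0 0;0 0 0 0"

```text
time: 24.75
position: [0.6251, 0.1822, 0.2364]
ee_rot: [0.168, 0.986, 0.0, 0.0]
contact_force: [0.2, -0.0, 0.1]
opening: 0.0001
grasp_force: 0.0
```

```bash
python3 s.py; python3 -c "
from h import *
print(lidfront('side'),lidfront())"
```

```text
t 24.75 disp x -96.7 y 2.4 z 236.4 F [ 0.2 -0.   0.1] -0.16694955764126052 185 (0.755, np.float32(79.896515), np.float32(154.8714))
[(np.float64(-126.0), np.float64(53.0), 172), (np.float64(-127.0), np.float64(58.0), 186), (np.float64(-121.0), np.float64(120.0), 201)] [(np.float64(-134.0), np.float64(50.0), 92), (np.float64(-134.0), np.float64(50.0), 104), (np.float64(-134.0), np.float64(49.0), 161)]
```

Emit:
send_rows:
  increments: "0 0 -30 0;0 0 -40 0;0 0 -34 0;0 -20 0 0;0 -25 0 0;0 -25 0 0;0 -15 0 0;0 0 0 0;0 0 25 0;0 0 35 0;0 0 35 0;0 0 15 0"

```text
time: 26.15
position: [0.5954, 0.1029, 0.2265]
ee_rot: [0.168, 0.986, -0.0, -0.002]
contact_force: [-0.0, -0.4, -1.0]
opening: 0.0003
grasp_force: 0.0
```

```bash
python3 s.py
```

```text
t 26.15 disp x -11.9 y 0.8 z 226.5 F [-0.  -0.4 -1. ] 0.5371870236525202 177 (0.762, np.float32(80.01334), np.float32(150.1693))
```

Emit:
send_rows:
  increments: "-1 0 5 0;0 0 5 0;0 0 5 0;0 0 5 0;0 0 4 0;0 0 0 0;0 0 0 0"

```text
time: 26.95
position: [0.5979, 0.1018, 0.2063]
ee_rot: [0.168, 0.986, 0.0, 0.0]
contact_force: [0.5, -0.5, -0.2]
opening: -0.0001
grasp_force: 0.0
```

Emit:
send_rows:
  increments: "0 0 1 0;0 0 1 0;0 0 0 0;0 0 0 0"

```text
time: 27.35
position: [0.5979, 0.1018, 0.2044]
ee_rot: [0.168, 0.986, 0.0, 0.0]
contact_force: [-1.2, -0.3, -0.5]
opening: 0.0001
grasp_force: 0.0
```

Emit:
send_rows:
  increments: "0 0 2 0;0 0 2 0;0 0 1 0;0 0 0 0;0 0 0 0"

```text
time: 27.85
position: [0.5979, 0.1019, 0.1994]
ee_rot: [0.168, 0.986, 0.0, 0.0]
contact_force: [0.0, 0.5, 1.3]
opening: -0.0001
grasp_force: 0.6
```

Emit:
send_rows:
  increments: "0 0 1 0;0 0 0 0;0 0 0 0"

```text
time: 28.15
position: [0.598, 0.1021, 0.1989]
ee_rot: [0.168, 0.986, 0.0, 0.0]
contact_force: [-1.6, 0.9, 5.4]
opening: -0.0001
grasp_force: 2.5
```

Emit:
send_rows:
  increments: "0 0 0.5 0;0 0 0 0;0 -2 0 0;0 -3 0 0;0 -3 0 0;0 -3 0 0;0 -3 -0.1 0;0 -3 0 0;0 -3 -0.1 0;0 0 0 0"

```text
time: 29.15
position: [0.5913, 0.0834, 0.1993]
ee_rot: [0.168, 0.986, 0.001, 0.0]
contact_force: [-4.4, 1.6, 8.7]
opening: -0.0004
grasp_force: 4.3
```

```bash
cat >>s.py <<'E'
print(lidfront('side')[1],lidfront()[1:])
E
python3 s.py
```

```text
t 29.15 disp x 7.8 y 3.4 z 199.3 F [-4.4  1.6  8.7] 0.6693699339002148 177 (0.76, np.float32(80.29894), np.float32(150.14005))
(np.float64(-104.0), np.float64(76.0), 101) [(np.float64(-115.0), np.float64(-8.0), 91), (np.float64(-115.0), np.float64(62.0), 113)]
```

Emit:
send_rows:
  increments: "0 -3 -0.1 0;0 -3 0 0;0 -3 -0.1 0;0 -3 0 0;0 -3 0 0;0 -3 -0.1 0;0 -3 0 0;0 -3 0 0;0 -3 -0.1 0;0 -3 0 0;0 0 0 0"

```text
time: 30.45
position: [0.5812, 0.0552, 0.1998]
ee_rot: [0.168, 0.986, 0.001, 0.0]
contact_force: [-4.5, 2.7, 10.3]
opening: 0.0001
grasp_force: 5.5
```

```bash
python3 s.py
```

```text
t 30.45 disp x 37.8 y 3.2 z 199.8 F [-4.5  2.7 10.3] 0.8662515387974676 177 (0.761, np.float32(79.970215), np.float32(148.52577))
(np.float64(-75.0), np.float64(105.0), 107) [(np.float64(-84.0), np.float64(25.0), 99), (np.float64(-85.0), np.float64(31.0), 110)]
```

Emit:
send_rows:
  increments: "0 0 -3 0;0 0 -4 0;0 10 0 0;0 10 0 0;0 10 0 0;0 0 0 0;0 0 3 0;0 0 3 0;0 0 1 0;0 0 0 0"

```text
time: 31.65
position: [0.5913, 0.0831, 0.1993]
ee_rot: [0.168, 0.986, 0.001, 0.0]
contact_force: [-1.9, 0.5, 7.1]
opening: -0.0002
grasp_force: 3.5
```

```bash
python3 s.py
```

```text
t 31.65 disp x 8.1 y 3.5 z 199.3 F [-1.9  0.5  7.1] 0.6716868645367338 176 (0.762, np.float32(80.224785), np.float32(149.96303))
(np.float64(-75.0), np.float64(105.0), 109) [(np.float64(-85.0), np.float64(-3.0), 65), (np.float64(-85.0), np.float64(100.0), 106)]
```

Emit:
send_rows:
  increments: "0 -2 0.2 0;0 -2 0 0;0 -2 0 0;0 -2 0 0;0 -2 0 0;0 0 0 0"

```text
time: 32.45
position: [0.5893, 0.0745, 0.1997]
ee_rot: [0.168, 0.986, 0.002, 0.002]
contact_force: [1.2, 4.5, 5.8]
opening: 0.0001
grasp_force: 3.4
```

```bash
python3 s.py
```

```text
t 32.45 disp x 16.8 y 4.4 z 199.7 F [1.2 4.5 5.8] 0.7293104338186147 176 (0.762, np.float32(79.978966), np.float32(150.06898))
(np.float64(-75.0), np.float64(105.0), 117) [(np.float64(-80.0), np.float64(8.0), 79), (np.float64(-80.0), np.float64(103.0), 104)]
```

Emit:
send_rows:
  increments: "0 -2 0 0;0 -2 0 0;0 0 0 0"

```text
time: 32.95
position: [0.5881, 0.0707, 0.1998]
ee_rot: [0.168, 0.986, 0.002, 0.002]
contact_force: [1.5, 4.5, 5.7]
opening: -0.0002
grasp_force: 3.4
```

```bash
python3 s.py
```

```text
t 32.95 disp x 20.8 y 4.6 z 199.8 F [1.5 4.5 5.7] 0.7551556800366883 176 (0.762, np.float32(79.89833), np.float32(149.44933))
(np.float64(-75.0), np.float64(106.0), 112) [(np.float64(-80.0), np.float64(106.0), 83), (np.float64(-80.0), np.float64(103.0), 102)]
```

Emit:
send_rows:
  increments: "0 0 -5 0;0 0 -25 0;0 0 -40 0;0 0 -40 0;0 0 -20 0;30 0 0 0;40 0 0 0;40 0 0 0;40 0 0 0;0 0 0 0;0 0 0 0"

```text
time: 34.25
position: [0.4447, 0.1193, 0.3286]
ee_rot: [0.168, 0.986, -0.0, 0.0]
contact_force: [0.9, -0.1, -0.0]
opening: 0.0001
grasp_force: 0.0
```

```bash
python3 s.py; python3 - <<'E'
from h import *
a=viewer.camera("scene")[185:315,230:395];b=viewer.camera("side")[135:265,260:360]
C=np.zeros((400,800,3),np.uint8);a=cv2.resize(a,None,fx=3,fy=3,interpolation=2);b=cv2.resize(b,None,fx=3,fy=3,interpolation=2)
C[:390,:495]=a;C[:390,498:798]=b;cv2.imwrite("pics/o3.png",C)
E
```

```text
t 34.25 disp x 22.7 y -146.8 z 328.6 F [ 0.9 -0.1 -0. ] 0.7679873249349753 182 (0.76, np.float32(78.39552), np.float32(148.60823))
(np.float64(-75.0), np.float64(111.0), 187) [(np.float64(-80.0), np.float64(106.0), 180), (np.float64(-80.0), np.float64(103.0), 177)]
```

View pics/o3.png

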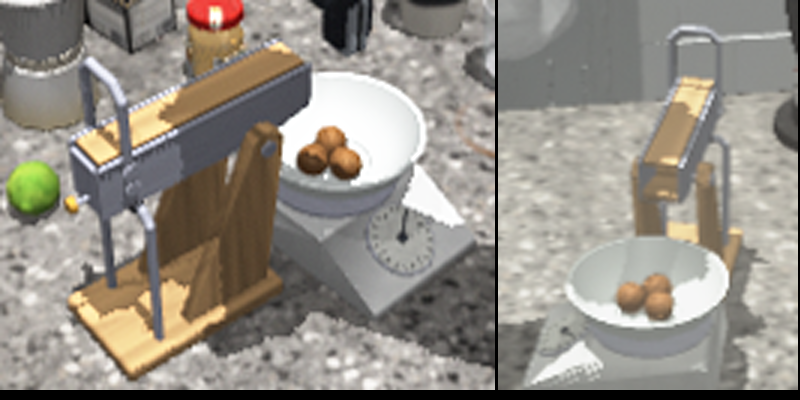

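The picture shows three walnuts in the bowl (scene crop (330,152)), the lid flush with the lip, the bin level and the gripper clear. I'm handing it in.

```bash
python3 -c "
from station import bot
print(bot.sign_off())"
```

```text
the job is handed in; nothing more can be done
None
```

I handed the job in at about 34 s. The last picture shows three walnuts in the bowl, the bin level and the lid fully shut, and the gripper was clear of everything. I read the needle at about 0.76 rad, inside the 0.72–1.02 window but near its low end. The sign-off call gave no verdict.

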